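Free the ball tray and hold it level over the tuning drive

ROBOT

A 7-joint arm with a two-finger parallel gripper is mounted at the origin on the work surface. World frame = base frame: x ahead of the robot, y to its left, z up, the work surface at z = 0. Lengths are in m, angles in rad, forces in N, time in s.
With the tool pointing down it reaches from about 0.4 to 0.85 m from the base axis. Payload 10.4 kg.
Tool frame: the origin (TCP) lies midway between the tips of the shut fingers; the grasp point (between the pads) lies 19 mm behind it; z points along the fingers, y is the direction in which the jaws open and shut (so a half turn about z gives the same grasp; the last joint's range is limited). The gripper opens to 87 mm and grips with 3 to 60 N. Pads are 19 mm wide; open, the fingers measure 117 mm over their backs; the gripper's body (75 mm by 190 mm) begins 51 mm behind the grasp point.
Start: joints at [-1.145, 0.332, -0.065, 1.46, 0.022, 1.35, -0.088], TCP at [0.271, 0.563, 0.223] pointing down, gripper open.
Joint ranges: [-2.6, 2.6], [-0.5, 2.12], [-1.47, 1.34], [0.16, 2.42], [-1.27, 4.41], [0.06, 2.06], [-2.6, 2.6]. Speed limits (rad/s): [2.22, 2.22, 2.79, 2.79, 3.14, 3.14, 3.14].

INTERFACE

Orientations are given as a unit quaternion [x, y, z, w].
In Python, from bench import r gives the robot as it stands.
- The arm moves only by the tool step_arm, never from a script. Its argument "increments" is a list of rows, each a list of 2 entries, a list of its own where there are three numbers: the shift along the tool's x, y, z in m, then the turn, a rotation vector about the tool's x, y, z in rad. A call has 1 to 5 rows; each row is the pose to reach, as a shift and turn from the pose measured when the call began, along the tool's axes at that moment; what a row does not reach only later rows make up. A row lasts 1/10 s, in which the tool goes at most 50 mm and 8.59 degrees, less where a joint would pass 70% of its speed; a pose out of reach is approached as far as the arm can. A call with a gripper value outside its range is refused whole. "hand" is the closure, from -1 (fully open) to 1 (shut), so that 0 is half open, set as the call begins (left out, the last holds). The fingers move at their own pace and stop on an object; "grip_force" is the grip in N (left out, the last holds). Time passes only in rows, so rows that repeat a pose let the fingers close. It gives the time, the measured TCP pose, the force and the opening at its end, in the units of the state.
- r.read_state(): the state, without advancing time (a new reading comes with each control period).
- r.camera(name): name is "scene" or "side" or "wrist"; returns a dict with "pixels" (400x640x3 uint8, blue, green, red), "camera_matrix" (3x3 intrinsics, pixels), "extrinsics" (4x4, takes a point from camera to world coordinates). Camera axes: x right, y up, looking along -z (the intrinsics and any distortion apply to the point x, -y, -z); pixel columns grow to the right and rows downward; lengths in m; the calibration is good to about 2 mm. A picture is of the moment at which its call begins. There is no depth.
- r.close_job(): hands the job in, once; it reports no verdict.
The state is a dict: "time": time; "joint_positions": joint angles; "joint_vel": joint speeds; "joint_torque": joint torques, N m; "ee_pos": TCP position; "eef_rot": TCP orientation; "ft_force": force on the tool from outside, world axes, zero at the start; "torque": the same for the moment, N m; "width": finger opening in m.
Only numpy, scipy, OpenCV 4.12 (cv2) and the standard library are available. Lean on these libraries where they do the work, as an engineer would, in place of code of your own. Each camera call takes 0.05 s, during which the arm holds its last target.

TASK

Swing the red-knobbed lever round so that its pointer sits in the white-marked notch, which frees the tray in the blue cradle. Then lift the tray by its upright fin without tipping it, so that the loose steel ball stays in its pocket, and carry it to the open receiver. Finish while still holding it level and still, with the ball pocket straight over the brass seat of the tuning drive and about 6 cm above it, the lever still in its notch, and the other things on the desk left alone.

Things in the scene. Friction and masses are not known exactly. Their poses are not given: they have to be found in the camera images.
- receiver: grey receiver, 240 mm deep (its x) by 280 wide (its y) by 100 high, fixed to the desk; the folded-back lid on its rear half reaches 109 mm. Origin: centre of the underside; its front panel looks along its -x
- seat (a point): centre of the top rim of the brass seat of the tuning drive, an upright brass ring 36 mm across in the open hatch of the receiver, 94 mm above the desk and 6 mm below the receiver's top; it lies 60 mm in front (-x) of the receiver's centre
- pivot (a point): the lever's upright pivot axis, where it meets the deck of the blue cradle (deck 230 x 270 mm, top 20 mm above the desk); the cradle is fixed, and this point's x and y axes are the cradle's. The tray lies on the deck with its centre 90 mm from the pivot along -y and its long side along x, between 5 mm high curbs
- lever (a joint): angle of the lever about its upright pivot (rad), growing anticlockwise seen from above, from -0.2 to 1.65; near 0 the lever's far end, a flat keeper tongue 60 mm long, 14 wide and 3 mm above the tray plate, lies over the tray's edge and locks it down. At 0 the pointer lies on the cradle's +y side of the pivot. It moves stiffly (about 0.15 Nm, so 2 N at the knob) and stays where it is left; the notch has no click
- knob (a point): on the axis of the lever's upright red knob (18 mm across), 70 mm out from the pivot and 65 mm above the desk; the knob's top is 80 mm and the lever bar's top 37 mm above the desk
- pointer (a point): tip of the small red pointer at the knob end of the lever, 90 mm from the pivot
- notch (a point): the white-marked notch in the brass sector round the pivot, 90 mm from the pivot: a black slot between two white bars. The pointer is in the notch when its tip is over this point. (The other, plain slot is not the one.) Lever angle there is 0.95 to 1.35
- tray: aluminium tray plate, 150 x 80 x 6 mm, about 0.25 kg, with an upright black fin in the middle, a round ball pocket at its +x end and a round dark counterweight at its -x end, which balances the ball about the fin. Origin: centre of its underside; z is up when level. It rests on the cradle deck, 20 mm above the desk
- handle (a point): point on the tray's fin to grasp, 47 mm above the tray's underside; the fin is 10 mm thick (along the tray's y), 36 mm long (along its x) and its top is 62 mm above the tray's underside
- pocket (a point): centre of the floor of the ball pocket on the tray, 50 mm from the fin's middle along the tray's +x and 6 mm above its underside; the brass pocket rim is 40 mm across inside and 3 mm high
- ball_center (a point): centre of the loose steel ball, 24 mm across, 56 g, which rolls freely in the pocket
- lamp: amber glass pilot lamp on a brass base, 40 mm across and 48 high, loose; leave it alone. Origin: centre of the underside
- dial: black bakelite tuning dial, 64 mm across and 30 high, loose; leave it alone. Origin: centre of the underside
- plug: nickel toggle plug, 26 mm across and 48 high, loose; leave it alone. Origin: centre of the underside
- jar: small screw jar, 52 mm across and 60 high, loose; leave it alone. Origin: centre of the underside
Things that resemble listed ones, but are neither listed nor needed, are in the scene too. What is meant by the tray is not purple, and is the smaller of those in its own colour.

How it is judged:
By the outcome, as a careful person would: the job done as asked, in the order asked, and still so for the second after the job is handed in, while the arm keeps its last pose, push and grip.
It also fails if it takes over 64 s, if anything falls off the work surface, if the arm or the gripper's body presses on something with over 40 N, if the wrist force passes 120 N, or if a joint passes its speed limit or range.

## Working session

There is one attempt and no reset: what is moved stays moved. The work goes in short steps, Python scripts to look and compute and a tool call to move; the robot and the scene stay as the last step left them, time stands still between calls to the robot, and variables do not carry over. Pictures are saved under pics/ and viewed, and the job is handed in when it is done.

Besides the shell and the picture viewer there is one more tool, called after "Call:" by a JSON object that holds its "fn" and its "kwargs". step_arm: Moves the arm, as the interface text tells. Its arguments: {"type":"object","properties":{"increments":{"type":"array"},"hand":{"type":"number"},"grip_force":{"type":"number"}},"required":["increments"]}

```bash
ls; mkdir -p pics; cat > h.py <<'E'
import numpy as np, cv2
from bench import r
def snap(n,tag):
    c=r.camera(n); cv2.imwrite(f'pics/{tag}.png',c['pixels']); np.savez(f'pics/{tag}.npz',p=c['pixels'],K=c['camera_matrix'],E=c['extrinsics'],d=np.array(c.get('distortion',[0,0,0,0,0]),dtype=float)); return c
def crop(tag,x0,y0,x1,y1,s,out):
    p=cv2.imread(f'pics/{tag}.png')[y0:y1,x0:x1]; cv2.imwrite(f'pics/{out}.png',cv2.resize(p,None,fx=s,fy=s,interpolation=cv2.INTER_CUBIC))
def ray(tag,u,v):
    d=np.load(f'pics/{tag}.npz'); K,E=d['K'],d['E']
    x=(u-K[0,2])/K[0,0]; y=(v-K[1,2])/K[1,1]
    return E[:3,3],E[:3,:3]@np.array([x,-y,-1.])
def atz(tag,u,v,z):
    o,d=ray(tag,u,v); return o+d*(z-o[2])/d[2]
def proj(tag,P):
    d=np.load(f'pics/{tag}.npz'); K,E=d['K'],d['E']
    c=E[:3,:3].T@(np.asarray(P)-E[:3,3]); c=np.array([c[0],-c[1],-c[2]]); q=K@c; return q[:2]/q[2]
E
python3 - <<'E'
from h import *
for n in ['scene','side','wrist']:
    c=snap(n,n+'0'); print(n,c.keys(),c['camera_matrix'].round(1).tolist(),c['extrinsics'].round(3).tolist())
print(r.read_state())
E
```

```text
pics
scene dict_keys(['pixels', 'camera_matrix', 'extrinsics']) [[496.3, 0.0, 308.1], [0.0, 496.3, 199.8], [0.0, 0.0, 1.0]] [[0.202, -0.589, 0.783, 1.683], [0.979, 0.116, -0.166, -0.236], [0.007, 0.8, 0.6, 0.957], [0.0, 0.0, 0.0, 1.0]]
side dict_keys(['pixels', 'camera_matrix', 'extrinsics']) [[519.3, 0.0, 318.0], [0.0, 519.3, 194.3], [0.0, 0.0, 1.0]] [[-0.86, 0.361, -0.361, -0.012], [-0.511, -0.616, 0.599, 0.888], [-0.006, 0.7, 0.714, 1.122], [0.0, 0.0, 0.0, 1.0]]
wrist dict_keys(['pixels', 'camera_matrix', 'extrinsics']) [[352.8, 0.0, 320.4], [0.0, 352.8, 196.2], [0.0, 0.0, 1.0]] [[0.434, -0.864, -0.254, 0.202], [0.901, 0.416, 0.124, 0.597], [-0.001, -0.283, 0.959, 0.384], [0.0, 0.0, 0.0, 1.0]]
{'time': 0.15, 'joint_positions': array([-1.14456464,  0.33268214, -0.0647026 ,  1.46072527,  0.02159884,
        1.34991224, -0.08850062]), 'joint_vel': array([ 0.00037015, -0.00056016,  0.00160946, -0.00449051, -0.00077472,
       -0.00101709, -0.00070007]), 'joint_torque': array([ 7.58555580e-04, -6.23636770e+01,  2.46037793e-02, -3.90140641e+01,
       -6.13394030e-02,  3.72564909e-02,  6.07755783e-05]), 'ee_pos': array([0.27106971, 0.56283906, 0.22197559]), 'eef_rot': array([ 2.22528087e-01,  9.74926143e-01, -5.07302636e-04, -9.37226678e-05]), 'ft_force': array([-0.36708657,  0.55299583,  0.06802657]), 'torque': array([ 0.00191121, -0.04544638, -0.00861816]), 'width': 0.08717233627573666}
```

View pics/scene0.png

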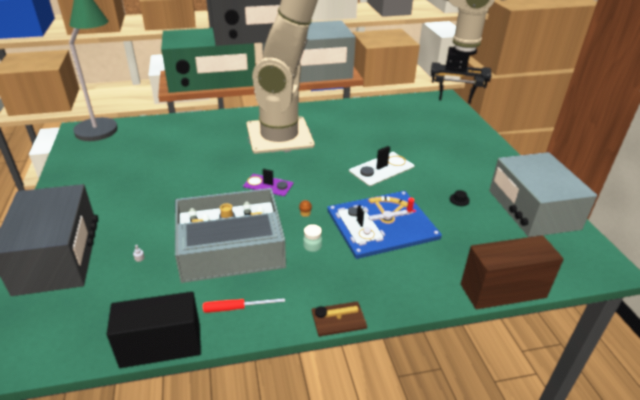

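View pics/side0.png

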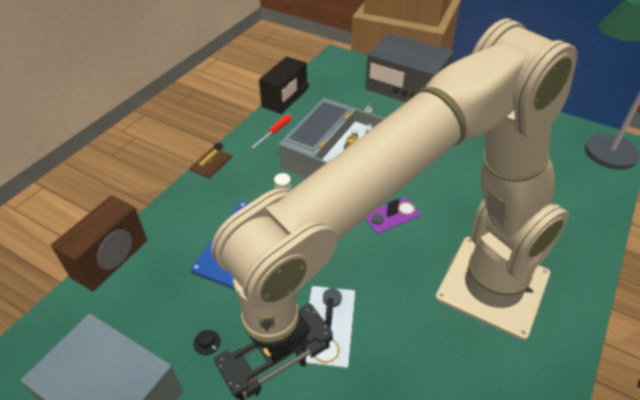

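View pics/wrist0.png

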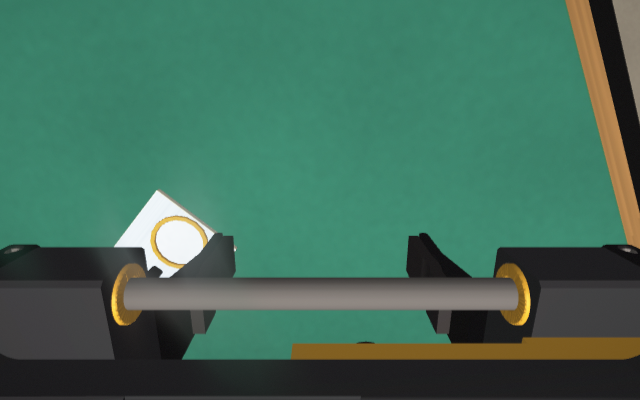

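The scene view shows the blue cradle at about (385,222), the receiver at (228,235) and the empty decoy trays at (382,167) and (268,183). I'll enlarge these.

```bash
python3 - <<'E'
from h import *
crop('scene0',320,185,445,260,6.4,'c1'); crop('scene0',165,180,295,285,6,'c2'); 
for n,u,v,z in [('cradle',385,220,.02),('rec',228,230,.1),('lamp',305,208,.02),('jar',313,238,.03),('dial',459,197,.02),('plug',138,254,.02)]: print(n,atz('scene0',u,v,z).round(3))
E
```

```text
cradle [0.604 0.227 0.02 ]
rec [ 0.655 -0.236  0.1  ]
lamp [0.5   0.004 0.02 ]
jar [ 0.652 -0.003  0.03 ]
dial [0.539 0.496 0.02 ]
plug [ 0.613 -0.485  0.02 ]
```

View pics/c1.png

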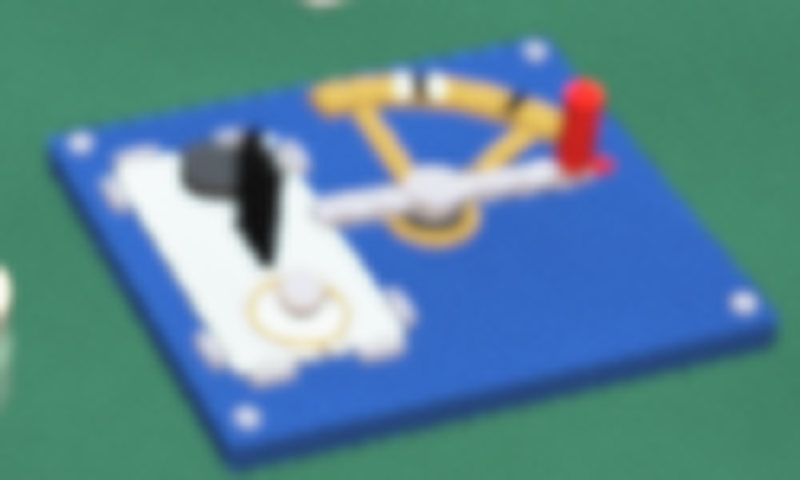

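View pics/c2.png

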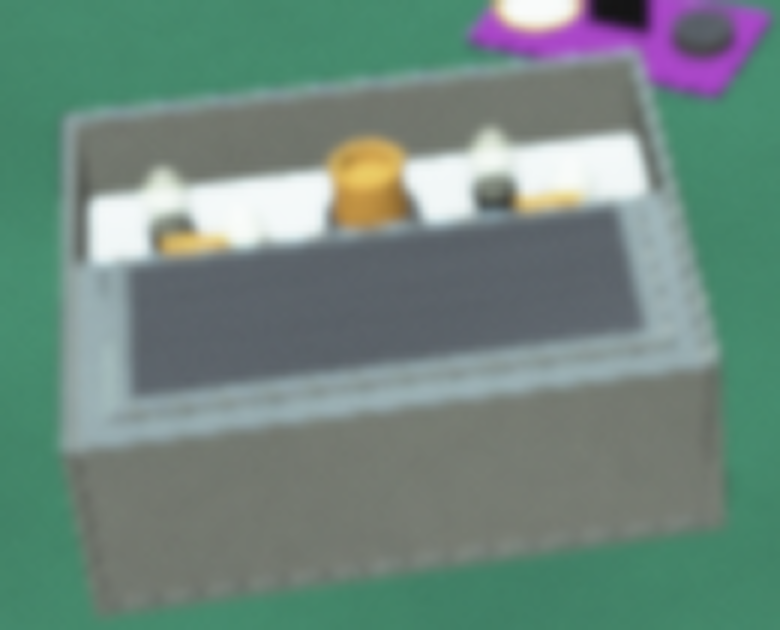

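Crop: deck corners about (50,145), (230,455), (775,325), (545,40); the ball is in the near pocket and the lever lies over the tray. The white notch is at crop (420,85), the knob top at (587,92). Rough estimates first, then I'll go closer with the wrist camera.

```bash
cat > fit.py <<'E'
from h import *
f=lambda a,b:(320+a/6.4,185+b/6.4)
P={n:atz('scene0',*f(a,b),z) for n,a,b,z in [('A',50,145,.02),('B',232,452,.02),('C',775,325,.02),('D',545,40,.02),('notch',420,86,.025),('knobtop',587,92,.08),('hub',435,180,.04),('ball',300,292,.038),('pocket',300,312,.026),('fintop',255,135,.082)]}
for k,v in P.items(): print(k,v.round(4))
e=[P['B']-P['A'],P['C']-P['D'],P['C']-P['B'],P['D']-P['A']]
for x in e: print(np.linalg.norm(x).round(4),np.degrees(np.arctan2(x[1],x[0])).round(2))
print((P['A']+P['B']+P['C']+P['D'])/4)
g=lambda a,b:(165+a/6,180+b/6)
R={n:atz('scene0',*g(a,b),z) for n,a,b,z in [('seat',369,155,.094),('TL',68,115,.1),('TR',640,52,.1),('BR',718,352,.109),('BL',65,448,.109)]}
for k,v in R.items(): print(k,v.round(4))
E
python3 fit.py
```

```text
A [0.5117 0.0736 0.02  ]
B [0.7356 0.1001 0.02  ]
C [0.7035 0.3628 0.02  ]
D [0.4759 0.3389 0.02  ]
notch [0.5071 0.2616 0.025 ]
knobtop [0.5959 0.3066 0.08  ]
hub [0.5973 0.2367 0.04  ]
ball [0.66   0.1521 0.038 ]
pocket [0.6599 0.1531 0.026 ]
fintop [0.6    0.1458 0.082 ]
0.2255 6.74
0.2288 6.0
0.2647 96.97
0.2677 97.68
[0.60669564 0.21885134 0.02      ]
seat [ 0.5401 -0.2321  0.094 ]
TL [ 0.4885 -0.3712  0.1   ]
TR [ 0.49   -0.0949  0.1   ]
BR [ 0.7285 -0.0955  0.109 ]
BL [ 0.7351 -0.3696  0.109 ]
```

Estimates agree with the given sizes: the deck comes out as 0.227 × 0.266 m, yaw about 6.8°, with pivot at about (0.597, 0.237), tray at about (0.608, 0.148) and seat at about (0.54, -0.23). Next I move over the cradle for a close look and turn the jaws to the cradle's y.

```bash
cat >> h.py <<'E'
from scipy.spatial.transform import Rotation as Ro
def go(p,yawdeg=None):
    """shift & turn in tool axes to TCP position p with tool y at yawdeg, pointing straight down"""
    s=r.read_state(); R=Ro.from_quat(s['eef_rot']); d=R.inv().apply(np.asarray(p)-s['ee_pos'])
    if yawdeg is None: yv=R.as_matrix()[:2,1]; yawdeg=np.degrees(np.arctan2(yv[1],yv[0]))
    a=np.radians(yawdeg); Y=np.array([np.cos(a),np.sin(a),0]); Z=np.array([0,0,-1.]); X=np.cross(Y,Z)
    T=Ro.from_matrix(np.c_[X,Y,Z]); rv=(R.inv()*T).as_rotvec()
    print('t',round(s['time'],2),'tcp',s['ee_pos'].round(4),'yaw',round(yawdeg,2),'shift',d.round(4),'len',np.linalg.norm(d).round(4),'turn',rv.round(4),'w',round(s['width'],4),'F',s['ft_force'].round(2),'q',s['joint_positions'].round(2))
    return d,rv
E
python3 -c "
from h import *
go([.65,.22,.24],96.8)"
```

```text
t 0.15 tcp [0.2711 0.5628 0.222 ] yaw 96.8 shift [-0.4902 -0.1445 -0.0179] len 0.5113 turn [-1.000e-03 -3.000e-04 -5.675e-01] w 0.0872 F [-0.37  0.55  0.07] q [-1.14  0.33 -0.06  1.46  0.02  1.35 -0.09]
```

Call:
{"fn": "step_arm", "kwargs": {"increments": [[[-0.045, -0.013, -0.002], [0, 0, -0.06]], [[-0.09, -0.026, -0.004], [0, 0, -0.12]], [[-0.135, -0.039, -0.006], [0, 0, -0.18]], [[-0.18, -0.052, -0.008], [0, 0, -0.24]], [[-0.225, -0.065, -0.01], [0, 0, -0.3]]], "hand": 0}}

```text
time: 0.65
ee_pos: [0.4467, 0.4051, 0.232]
eef_rot: [0.073, 0.997, -0.001, -0.0]
ft_force: [1.2, 0.7, 0.0]
width: 0.0548
```

```bash
python3 -c "
from h import *
go([.65,.22,.24],96.8)"
```

```text
t 0.65 tcp [0.4467 0.4051 0.232 ] yaw 96.8 shift [-0.2281 -0.1535 -0.0079] len 0.2751 turn [-0.0011 -0.0005 -0.2649] w 0.0548 F [1.23 0.65 0.03] q [-0.83  0.28  0.02  1.51 -0.01  1.35  0.62]
```

Call:
{"fn": "step_arm", "kwargs": {"increments": [[[-0.04, -0.027, -0.002], [0, 0, -0.06]], [[-0.08, -0.054, -0.004], [0, 0, -0.12]], [[-0.12, -0.08, -0.006], [0, 0, -0.18]], [[-0.16, -0.108, -0.008], [0, 0, -0.23]], [[-0.195, -0.131, -0.008], [0, 0, -0.265]]]}}

```text
time: 1.15
ee_pos: [0.6222, 0.2446, 0.2402]
eef_rot: [-0.06, 0.998, -0.001, -0.0]
ft_force: [0.6, -0.0, 0.8]
width: 0.0434
```

Call:
{"fn": "step_arm", "kwargs": {"increments": [[[-0.015, -0.018, 0], [0, 0, 0]], [[-0.028, -0.03, 0], [0, 0, 0]], [[-0.028, -0.03, 0], [0, 0, 0]]]}}

```text
time: 1.45
ee_pos: [0.6551, 0.2151, 0.2393]
eef_rot: [-0.058, 0.998, -0.002, -0.0]
ft_force: [-0.2, -0.2, -0.5]
width: 0.0435
```

```bash
python3 -c "
from h import *
snap('wrist','w1')
go([.65,.22,.24],96.8)"
```

```text
t 1.5 tcp [0.6539 0.2171 0.2395] yaw 96.8 shift [ 0.0035  0.0033 -0.0005] len 0.0049 turn [-0.0022 -0.0013 -0.0011] w 0.0434 F [-0.05 -0.44 -0.73] q [-0.47  0.47  0.13  1.25 -0.06  1.43  1.34]
```

View pics/w1.png

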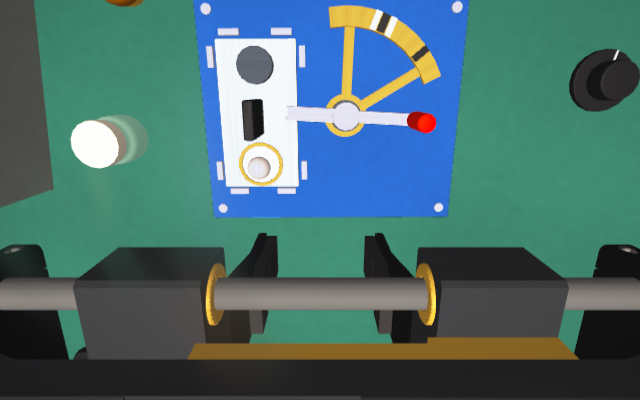

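The wrist view shows everything: pivot hub near (345,116), knob top (427,122), white-marked notch (384,22), tray corners (216,40), (298,38), (298,187), (226,187), ball (259,168).

```bash
python3 -c "
from h import *
crop('w1',195,0,475,220,2.8,'c3')"
```

```text
(no output)
```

View pics/c3.png

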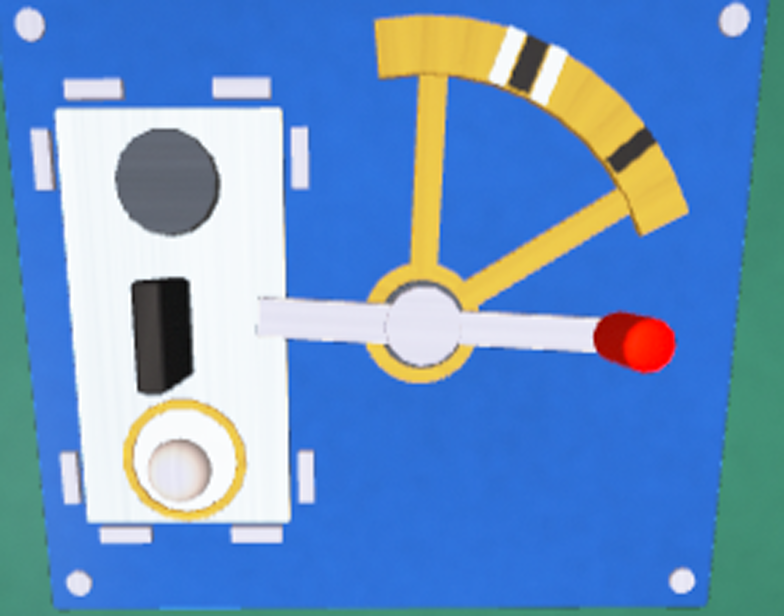

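```bash
python3 - <<'E'
from h import *
f=lambda a,b:(195+a/2.8,0+b/2.8)
P={}
for n,a,b,z in [('hub',424,325,.038),('ring',421,325,.026),('s1',30,24,.02),('s2',734,19,.02),('s3',78,583,.02),('s4',682,581,.02),('notch',529,65,.026),('knob',650,344,.08),('t1',57,109,.026),('t2',281,108,.026),('t3',88,521,.026),('t4',290,521,.026),('rim',185,460,.029),('ball',180,469,.032+.006),('cw',168,181,.03),('slot',630,150,.026),('tip',259,315,.029),('fintop',151,336,.082)]:
    P[n]=atz('w1',*f(a,b),z); print(n,P[n].round(4))
for a,b in [('s1','s3'),('s2','s4'),('s1','s2'),('s3','s4'),('t1','t3'),('t2','t4'),('t1','t2'),('t3','t4'),('hub','knob'),('ring','notch')]:
    d=P[b]-P[a]; print(a,b,np.linalg.norm(d[:2]).round(4),np.degrees(np.arctan2(d[1],d[0])).round(2))
print('traycen',sum(P[k] for k in ['t1','t2','t3','t4'])/4)
E
```

```text
hub [0.5982 0.234  0.038 ]
ring [0.599  0.2338 0.026 ]
s1 [0.5135 0.0852 0.02  ]
s2 [0.4839 0.3281 0.02  ]
s3 [0.717  0.1095 0.02  ]
s4 [0.6876 0.353  0.02  ]
notch [0.5076 0.259  0.026 ]
knob [0.5935 0.3032 0.08  ]
t1 [0.5404 0.0971 0.026 ]
t2 [0.531  0.1751 0.026 ]
t3 [0.6886 0.1139 0.026 ]
t4 [0.6794 0.1928 0.026 ]
rim [0.6592 0.1506 0.029 ]
ball [0.6609 0.1504 0.038 ]
cw [0.5598 0.138  0.03  ]
slot [0.5305 0.299  0.026 ]
tip [0.6021 0.174  0.029 ]
fintop [0.6092 0.1452 0.082 ]
s1 s3 0.2049 6.81
s2 s4 0.2052 6.96
s1 s2 0.2447 96.93
s3 s4 0.2453 96.86
t1 t3 0.1492 6.47
t2 t4 0.1494 6.81
t1 t2 0.0785 96.81
t3 t4 0.0794 96.65
hub knob 0.0694 93.88
ring notch 0.0948 164.55
traycen [0.60985667 0.14474201 0.026     ]
```

Sizes check (tray 149 × 79, knob radius 69 mm, yaw 6.9°, pivot (0.5985, 0.234)). The notch direction is 164.5° in world and the lever is at 93.7° now. I'll grasp the knob with the jaws tangential, then swing by about 70.8°.

```bash
python3 -c "
from h import *
go([.594,.3035,.13],3.7)"
```

```text
t 1.5 tcp [0.6539 0.2171 0.2395] yaw 3.7 shift [0.0492 0.093  0.1093] len 0.1517 turn [-2.8000e-03  8.0000e-04  1.6238e+00] w 0.0434 F [-0.05 -0.44 -0.73] q [-0.47  0.47  0.13  1.25 -0.06  1.43  1.34]
```

Call:
{"fn": "step_arm", "kwargs": {"increments": [[[0.01, 0.019, 0.01], [0, 0, 0.14]], [[0.02, 0.037, 0.02], [0, 0, 0.28]], [[0.03, 0.056, 0.03], [0, 0, 0.42]], [[0.04, 0.075, 0.04], [0, 0, 0.56]], [[0.049, 0.093, 0.05], [0, 0, 0.7]]]}}

```text
time: 2.0
ee_pos: [0.5922, 0.306, 0.1889]
eef_rot: [0.289, 0.957, -0.001, -0.001]
ft_force: [-0.6, 0.4, 0.3]
width: 0.0433
```

Call:
{"fn": "step_arm", "kwargs": {"increments": [[[0, 0, 0.01], [0, 0, 0.14]], [[0, 0, 0.02], [0, 0, 0.28]], [[0, 0, 0.03], [0, 0, 0.42]], [[0, 0, 0.04], [0, 0, 0.56]], [[0, 0, 0.05], [0, 0, 0.7]]]}}

```text
time: 2.5
ee_pos: [0.5906, 0.3075, 0.1386]
eef_rot: [0.601, 0.799, -0.001, -0.001]
ft_force: [-0.6, 0.3, -0.7]
width: 0.0436
```

```bash
python3 -c "
from h import *
go([.594,.3035,.12],3.7)"
```

```text
t 2.5 tcp [0.5906 0.3075 0.1386] yaw 3.7 shift [-0.0048  0.0022  0.0186] len 0.0193 turn [-0.0026  0.0003  0.2166] w 0.0436 F [-0.56  0.31 -0.67] q [-0.77  0.48  0.31  1.46 -0.15  1.22 -0.16]
```

Call:
{"fn": "step_arm", "kwargs": {"increments": [[[-0.002, 0.001, 0.006], [0, 0, 0.11]], [[-0.005, 0.002, 0.014], [0, 0, 0.217]], [[-0.005, 0.002, 0.018], [0, 0, 0.217]], [[-0.005, 0.002, 0.018], [0, 0, 0.217]]]}}

```text
time: 2.9
ee_pos: [0.5927, 0.3041, 0.12]
eef_rot: [0.682, 0.731, -0.002, -0.001]
ft_force: [0.8, -0.1, -0.7]
width: 0.0431
```

```bash
python3 -c "
from h import *
snap('wrist','w2');snap('scene','s2');go([.594,.3035,.048],3.7)"
```

```text
t 3.0 tcp [0.5935 0.304  0.1209] yaw 3.7 shift [-0.0005  0.0007  0.0729] len 0.0729 turn [-0.0025  0.      0.0029] w 0.0435 F [ 0.43  0.62 -0.14] q [-0.79  0.51  0.35  1.48 -0.18  1.19 -0.35]
```

View pics/w2.png

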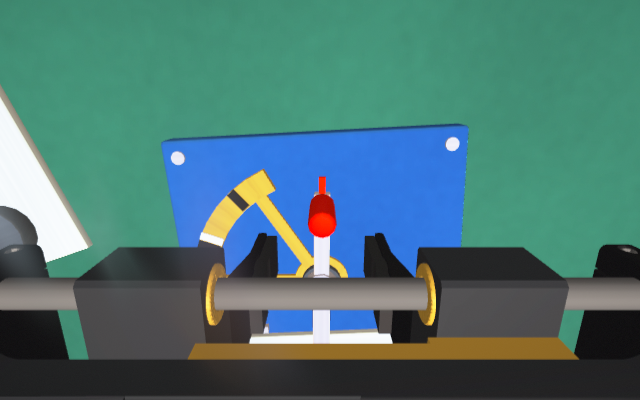

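The knob (322,222) is centred between the fingers at columns 270 and 373, and the pointer tip shows at (321,180). I'll descend and close gently.

Call:
{"fn": "step_arm", "kwargs": {"increments": [[[0, 0, 0.02], [0.002, 0, 0]], [[0, 0, 0.04], [0.002, 0, 0]], [[0, 0, 0.06], [0.002, 0, 0]], [[0, 0, 0.072], [0.002, 0, 0]], [[0, 0, 0.072], [0.002, 0, 0]]]}}

```text
time: 3.5
ee_pos: [0.5923, 0.3038, 0.0475]
eef_rot: [0.682, 0.731, -0.003, -0.002]
ft_force: [0.3, -0.3, 0.0]
width: 0.0434
```

Call:
{"fn": "step_arm", "kwargs": {"increments": [[[0, 0, 0], [0, 0, 0]], [[0, 0, 0], [0, 0, 0]], [[0, 0, 0], [0, 0, 0]], [[0, 0, 0], [0, 0, 0]], [[0, 0, 0], [0, 0, 0]]], "hand": 1, "grip_force": 12}}

```text
time: 4.0
ee_pos: [0.5927, 0.304, 0.0482]
eef_rot: [0.682, 0.731, -0.002, -0.002]
ft_force: [0.4, 0.9, 1.8]
width: 0.0176
```

```bash
python3 - <<'E'
from h import *
d,rv=go([.594,.3035,.048])
s=r.read_state(); R=Ro.from_quat(s['eef_rot']); p=s['ee_pos']; piv=np.array([.5985,.234,p[2]])
v=(p-piv); print('radius',np.hypot(*v[:2]),np.degrees(np.arctan2(v[1],v[0])))
for a in [8,16,24,32,36]:
    q=piv+Ro.from_rotvec([0,0,np.radians(a)]).apply(v)
    print(a,R.inv().apply(q-p).round(4),-np.radians(a).round(3))
E
```

```text
t 4.0 tcp [0.5927 0.304  0.0482] yaw 3.94 shift [-0.0006  0.0012  0.0002] len 0.0014 turn [-0.0058  0.0004  0.    ] w 0.0176 F [0.4  0.91 1.76] q [-0.78  0.58  0.33  1.53 -0.2   1.07 -0.33]
radius 0.07025448689601613 94.70336773073619
8 [-0.0008 -0.0098  0.0001] -0.14
16 [-0.003  -0.0193  0.0001] -0.279
24 [-0.0065 -0.0285  0.0002] -0.419
32 [-0.0112 -0.0371  0.0002] -0.559
36 [-0.014  -0.0411  0.0002] -0.628
```

Call:
{"fn": "step_arm", "kwargs": {"increments": [[[-0.001, -0.009, 0], [0, 0, -0.12]], [[-0.002, -0.018, 0], [0, 0, -0.25]], [[-0.005, -0.025, 0], [0, 0, -0.37]], [[-0.009, -0.033, 0], [0, 0, -0.49]], [[-0.014, -0.041, 0], [0, 0, -0.628]]]}}

```text
time: 4.5
ee_pos: [0.5525, 0.2877, 0.0483]
eef_rot: [0.421, 0.907, -0.001, -0.002]
ft_force: [3.3, 0.8, -4.3]
width: 0.0177
```

```bash
cat > arc.py <<'E'
from h import *
import sys
go([.594,.3035,.048])
s=r.read_state(); R=Ro.from_quat(s['eef_rot']); p=s['ee_pos']; piv=np.array([.5985,.234,.048])
v=(p-piv); t0=np.degrees(np.arctan2(v[1],v[0])); print('radius',np.hypot(*v[:2]),t0)
yv=R.as_matrix()[:2,1]; yaw=np.degrees(np.arctan2(yv[1],yv[0]))
for t in map(float,sys.argv[1:]):
    q=piv+.07*np.array([np.cos(np.radians(t)),np.sin(np.radians(t)),0])
    print(t,R.inv().apply(q-p).round(4),-np.radians(t-90-yaw).round(3))
E
python3 arc.py 140 150 160 164.5
```

```text
t 4.5 tcp [0.5525 0.2877 0.0483] yaw 40.24 shift [-0.0148  0.0419  0.    ] len 0.0444 turn [-0.0042 -0.0033 -0.    ] w 0.0177 F [ 3.34  0.76 -4.29] q [-0.71  0.48  0.2   1.66 -0.11  1.02  0.23]
radius 0.0707540946506456 130.59998896195867
140.0 [-0.0018 -0.0114  0.0003] -0.17
150.0 [-0.0049 -0.0232  0.0003] -0.345
160.0 [-0.01   -0.0343  0.0004] -0.519
164.5 [-0.0129 -0.039   0.0004] -0.598
```

Call:
{"fn": "step_arm", "kwargs": {"increments": [[[-0.001, -0.009, 0], [0.002, 0, -0.13]], [[-0.003, -0.018, 0], [0.004, 0.003, -0.26]], [[-0.007, -0.027, 0], [0.004, 0.003, -0.39]], [[-0.01, -0.034, 0], [0.004, 0.003, -0.515]], [[-0.0129, -0.039, 0], [0.004, 0.003, -0.598]]]}}

```text
time: 5.0
ee_pos: [0.5299, 0.253, 0.0482]
eef_rot: [0.132, 0.991, -0.001, -0.006]
ft_force: [-1.3, 2.8, -2.2]
width: 0.0177
```

Call:
{"fn": "step_arm", "kwargs": {"increments": [[[0, 0, 0], [0, 0, 0]]]}}

```text
time: 5.1
ee_pos: [0.5296, 0.2523, 0.0482]
eef_rot: [0.132, 0.991, -0.002, -0.006]
ft_force: [0.7, -3.0, -0.6]
width: 0.0176
```

```bash
python3 arc.py 164.5; python3 -c "
from h import *
snap('wrist','w3');snap('scene','s3');crop('w3',120,100,520,300,2,'c4');crop('s3',320,170,445,260,6.4,'c5')"
```

```text
t 5.1 tcp [0.5296 0.2523 0.0482] yaw 74.88 shift [-0.0488  0.0662 -0.0007] len 0.0823 turn [-0.0048 -0.0111 -0.    ] w 0.0176 F [ 0.71 -3.02 -0.64] q [-0.6   0.41  0.1   1.75 -0.05  1.    0.82]
radius 0.07132662246528941 165.1242426797819
164.5 [-0.0013  0.0008  0.0002] 0.007
```

View pics/c4.png

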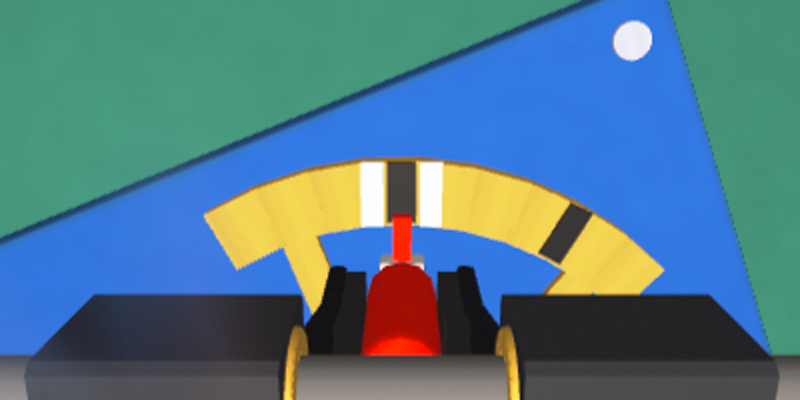

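View pics/c5.png

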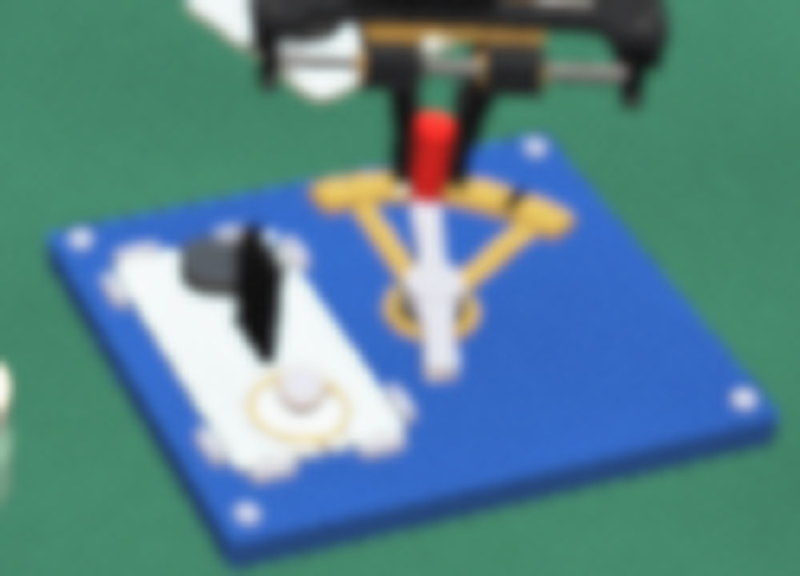

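The pointer tip (crop 402,222) is centred on the black slot (402) between the white bars, and the tongue is clear of the tray. I'll release and rise.

Call:
{"fn": "step_arm", "kwargs": {"increments": [[[0, 0, 0], [0, 0, 0]], [[0, 0, 0], [0, 0, 0]], [[0, 0, 0], [0, 0, 0]], [[0, 0, 0], [0, 0, 0]]], "hand": 0}}

```text
time: 5.6
ee_pos: [0.5299, 0.2529, 0.0483]
eef_rot: [0.133, 0.991, -0.002, -0.006]
ft_force: [0.3, -0.3, 0.5]
width: 0.0401
```

Call:
{"fn": "step_arm", "kwargs": {"increments": [[[0, 0, -0.02], [0, 0, 0]], [[0, 0, -0.04], [0, 0, 0]], [[0, 0, -0.07], [0, 0, 0]], [[0, 0, -0.1], [0, 0, 0]], [[0, 0, -0.1], [0, 0, 0]]]}}

```text
time: 6.1
ee_pos: [0.5333, 0.2542, 0.1528]
eef_rot: [0.134, 0.991, 0.001, -0.003]
ft_force: [1.1, -0.6, 0.5]
width: 0.0435
```

```bash
python3 -c "
from h import *
snap('wrist','w4');crop('w4',160,100,560,400,2,'c6');go([.61,.145,.15],96.85)"
```

```text
t 6.15 tcp [0.5323 0.2537 0.1504] yaw 96.85 shift [-0.1038 -0.0843 -0.0003] len 0.1337 turn [-3.000e-04 -8.100e-03 -3.876e-01] w 0.0436 F [ 0.53  0.85 -0.64] q [-0.61  0.31  0.11  1.65 -0.04  1.19  0.81]
```

View pics/c6.png

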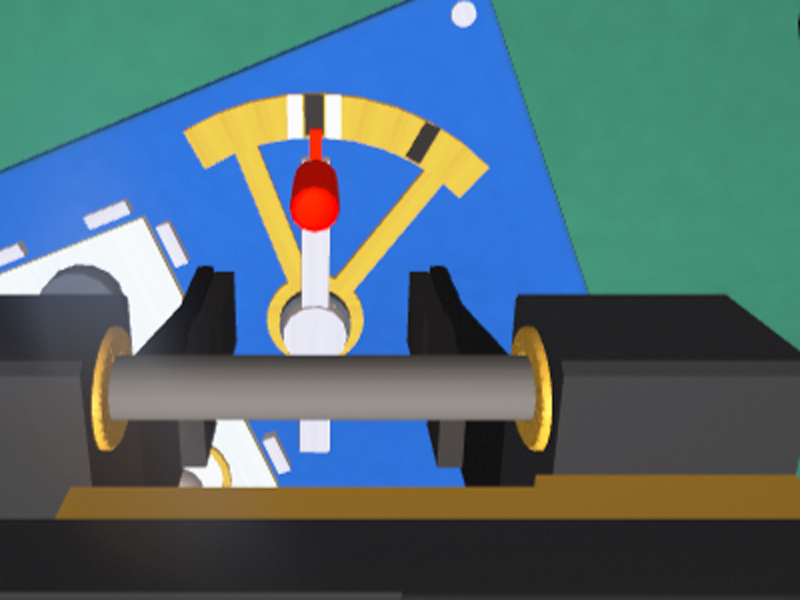

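The lever stayed: pointer at column 316, slot at 314. On to the tray's fin.

Call:
{"fn": "step_arm", "kwargs": {"increments": [[[-0.021, -0.017, 0], [0, 0, -0.08]], [[-0.042, -0.034, 0], [0, -0.004, -0.16]], [[-0.063, -0.051, 0], [0, -0.008, -0.24]], [[-0.084, -0.068, 0], [0, -0.008, -0.32]], [[-0.1038, -0.0843, 0], [0, -0.008, -0.388]]]}}

```text
time: 6.65
ee_pos: [0.6101, 0.1438, 0.1484]
eef_rot: [-0.061, 0.998, -0.0, -0.001]
ft_force: [-0.7, 0.5, 0.4]
width: 0.0437
```

Call:
{"fn": "step_arm", "kwargs": {"increments": [[[0, 0, 0], [0, 0, 0]], [[0, 0, 0], [0, 0, 0]]]}}

```text
time: 6.85
ee_pos: [0.6096, 0.1432, 0.147]
eef_rot: [-0.06, 0.998, -0.001, -0.002]
ft_force: [-0.7, -0.0, 0.3]
width: 0.0435
```

```bash
python3 -c "
from h import *
go([.6095,.1447,.048],96.85)
snap('wrist','w5');snap('side','d5');go([.6095,.1447,.048],96.85)"
```

```text
t 6.85 tcp [0.6096 0.1432 0.147 ] yaw 96.85 shift [-0.0005  0.0015  0.099 ] len 0.099 turn [-0.0009 -0.0038  0.0014] w 0.0435 F [-0.67 -0.04  0.28] q [-0.4   0.38  0.12  1.56 -0.05  1.21  1.42]
t 6.95 tcp [0.6092 0.145  0.1476] yaw 96.85 shift [-0.0005 -0.0003  0.0996] len 0.0996 turn [-0.0002 -0.0031  0.004 ] w 0.0436 F [-0.45  0.01  0.14] q [-0.4   0.38  0.12  1.56 -0.05  1.21  1.42]
```

View pics/w5.png

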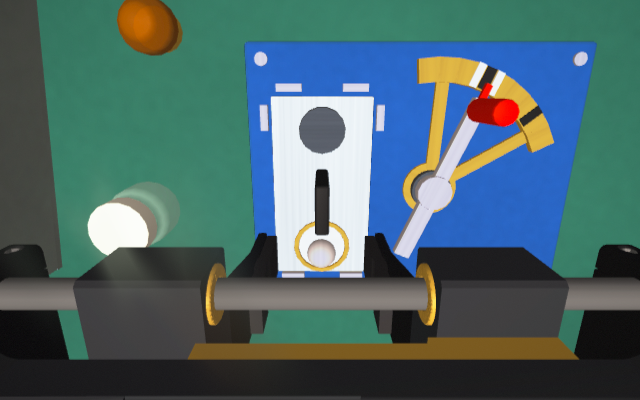

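View pics/d5.png

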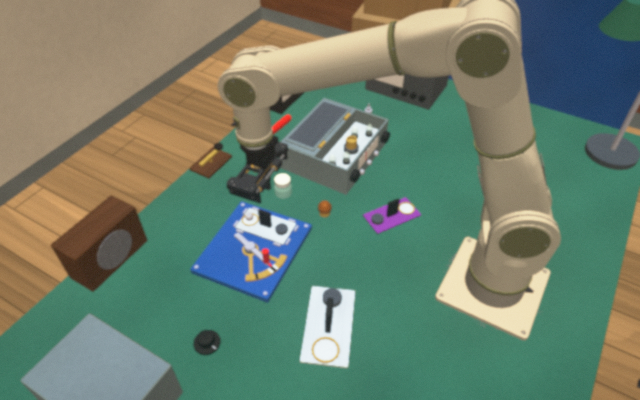

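The fin (322,200) is centred between the fingers, the ball is in its pocket (321,253), and the lever pointer is still at the marked notch. Descending to grasp height.

Call:
{"fn": "step_arm", "kwargs": {"increments": [[[0, 0, 0.025], [0, -0.003, 0.002]], [[0, 0, 0.05], [0, -0.003, 0.003]], [[0, 0, 0.075], [0, -0.003, 0.003]], [[0, 0, 0.09], [0, -0.003, 0.003]], [[0, 0, 0.0995], [0, -0.003, 0.003]]]}}

```text
time: 7.45
ee_pos: [0.6081, 0.1458, 0.0469]
eef_rot: [-0.061, 0.998, -0.0, -0.001]
ft_force: [-0.2, 0.3, 1.3]
width: 0.0434
```

Call:
{"fn": "step_arm", "kwargs": {"increments": [[[0, 0, 0], [0, 0, 0]], [[0, 0, 0], [0, 0, 0]]]}}

```text
time: 7.65
ee_pos: [0.6083, 0.1463, 0.0475]
eef_rot: [-0.061, 0.998, 0.0, -0.0]
ft_force: [-0.4, -0.3, 0.9]
width: 0.0437
```

```bash
python3 -c "
from h import *
go([.6095,.1447,.048],96.85)
snap('wrist','w6');go([.6095,.1447,.048],96.85)"
```

```text
t 7.65 tcp [0.6083 0.1463 0.0475] yaw 96.85 shift [-0.001  -0.0018 -0.0005] len 0.0021 turn [ 0.0002 -0.0009  0.0023] w 0.0437 F [-0.41 -0.27  0.91] q [-0.39  0.48  0.11  1.65 -0.06  1.02  1.43]
t 7.7 tcp [0.6086 0.1462 0.0479] yaw 96.85 shift [-0.0007 -0.0016 -0.0001] len 0.0018 turn [ 0.0003 -0.0001  0.0021] w 0.0439 F [ 0.82 -0.5   0.25] q [-0.39  0.48  0.11  1.65 -0.06  1.02  1.43]
```

View pics/w6.png

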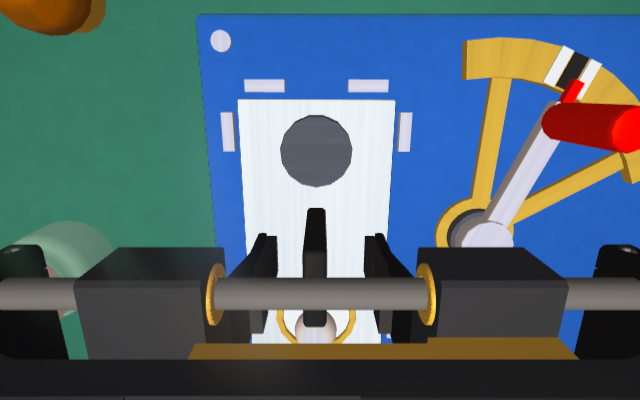

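The fin (col 316) sits about 1.5 mm to the left of the finger midline (321.5), which agrees with the pose estimate. I'll shift and close softly, then firmly.

Call:
{"fn": "step_arm", "kwargs": {"increments": [[[-0.001, -0.0016, 0], [0, 0, 0.002]], [[-0.001, -0.0016, 0], [0, 0, 0.002]], [[-0.001, -0.0016, 0], [0, 0, 0.002]]]}}

```text
time: 8.0
ee_pos: [0.6102, 0.1447, 0.0485]
eef_rot: [-0.06, 0.998, 0.0, 0.0]
ft_force: [0.4, -0.2, 0.0]
width: 0.0435
```

Call:
{"fn": "step_arm", "kwargs": {"increments": [[[0, 0, 0], [0, 0, 0]], [[0, 0, 0], [0, 0, 0]], [[0, 0, 0], [0, 0, 0]], [[0, 0, 0], [0, 0, 0]], [[0, 0, 0], [0, 0, 0]]], "hand": 1, "grip_force": 6}}

```text
time: 8.5
ee_pos: [0.6102, 0.1447, 0.0484]
eef_rot: [-0.06, 0.998, 0.0, 0.0]
ft_force: [0.3, 0.3, -0.2]
width: 0.0116
```

Call:
{"fn": "step_arm", "kwargs": {"increments": [[[0, 0, 0], [0, 0, 0]], [[0, 0, 0], [0, 0, 0]], [[0, 0, 0], [0, 0, 0]]], "grip_force": 30}}

```text
time: 8.8
ee_pos: [0.6102, 0.1446, 0.0484]
eef_rot: [-0.06, 0.998, 0.0, 0.0]
ft_force: [-0.2, -0.4, 0.6]
width: 0.01
```

```bash
python3 -c "
from h import *
snap('wrist','w7');snap('scene','s7');crop('s7',320,185,445,260,6.4,'c7');go([.6095,.1447,.148],96.85)"
```

```text
t 8.9 tcp [0.6102 0.1446 0.0484] yaw 96.85 shift [ 0.0006  0.0002 -0.0996] len 0.0996 turn [ 0.0003  0.0006 -0.0003] w 0.0098 F [-0.34 -1.07  0.97] q [-0.39  0.48  0.11  1.64 -0.06  1.02  1.43]
```

View pics/w7.png

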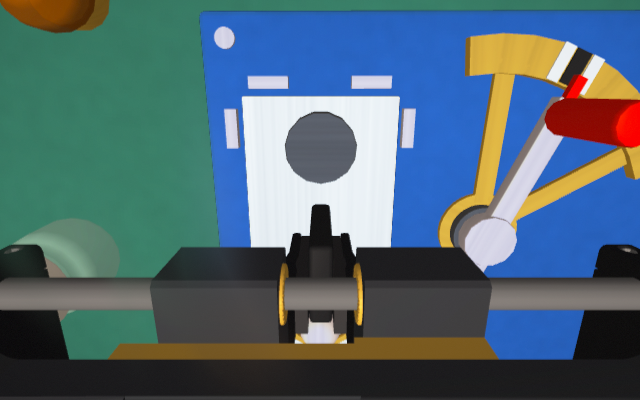

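View pics/c7.png

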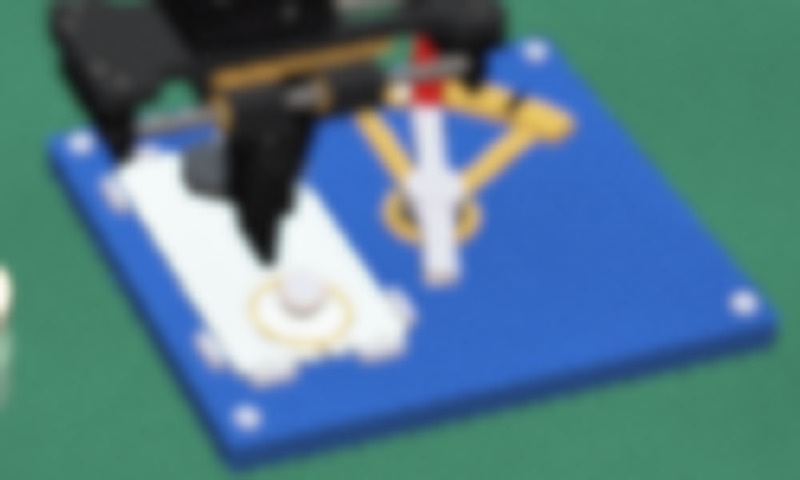

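The fin is gripped at 9.8 mm, matching its 10 mm. Slow, level lift.

Call:
{"fn": "step_arm", "kwargs": {"increments": [[[0, 0, -0.002], [0, 0, 0]], [[0, 0, -0.006], [0, 0, 0]], [[0, 0, -0.012], [0, 0, 0]], [[0, 0, -0.018], [0, 0, 0]], [[0, 0, -0.022], [0, 0, 0]]]}}

```text
time: 9.4
ee_pos: [0.6104, 0.1447, 0.0713]
eef_rot: [-0.06, 0.998, 0.0, 0.001]
ft_force: [0.6, 0.4, -2.6]
width: 0.0099
```

Call:
{"fn": "step_arm", "kwargs": {"increments": [[[0, 0, -0.002], [0, 0, 0]], [[0, 0, -0.002], [0, 0, 0]]]}}

```text
time: 9.6
ee_pos: [0.6108, 0.1448, 0.0739]
eef_rot: [-0.06, 0.998, 0.0, 0.001]
ft_force: [0.3, -0.7, -4.3]
width: 0.0096
```

```bash
python3 -c "
from h import *
snap('scene','s8');crop('s8',320,165,445,260,6.2,'c8');snap('wrist','w8');go([.6102,.1446,.178],96.85);print(r.read_state()['torque'])"
```

```text
t 9.7 tcp [0.6104 0.1447 0.0733] yaw 96.85 shift [ 0.     -0.     -0.1047] len 0.1047 turn [ 0.0005  0.0014 -0.0002] w 0.0099 F [ 0.06 -0.8  -2.98] q [-0.39  0.45  0.11  1.63 -0.06  1.06  1.42]
[0.05822801 0.03830633 0.00432486]
```

View pics/c8.png

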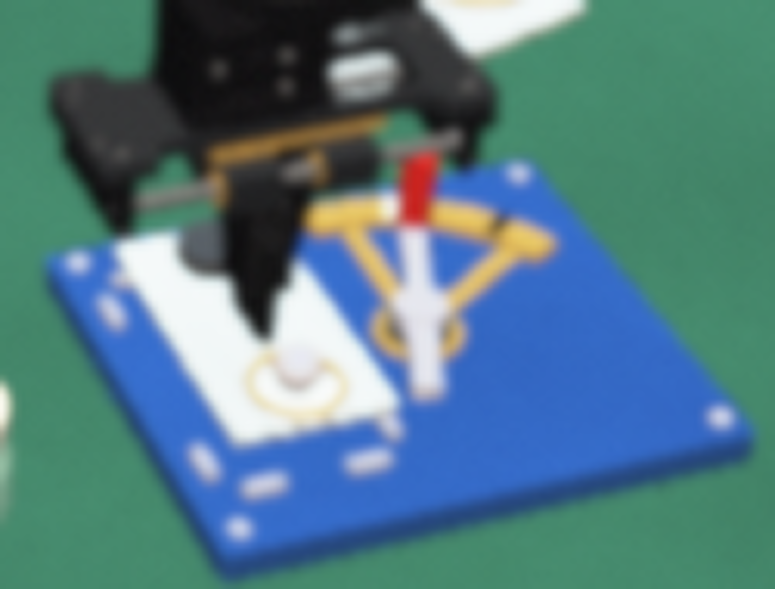

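View pics/w8.png

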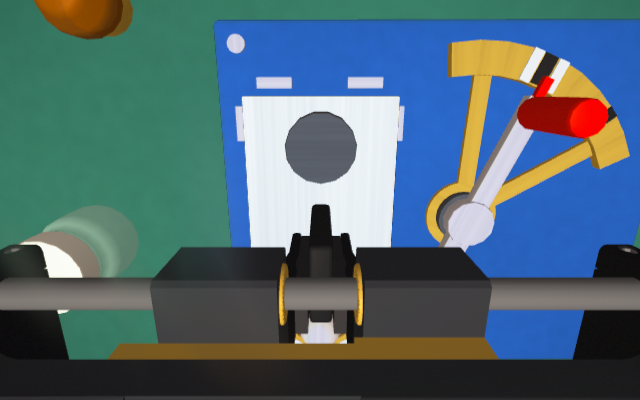

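The tray is lifting level (about 3 N weight), with the ball in its pocket at crop (297,365) and the lever still in the notch. Continuing up.

Call:
{"fn": "step_arm", "kwargs": {"increments": [[[0, 0, -0.004], [0, 0, 0]], [[0, 0, -0.012], [0, 0.001, 0]], [[0, 0, -0.022], [0, 0.001, 0]], [[0, 0, -0.034], [0, 0.001, 0]], [[0, 0, -0.046], [0, 0.001, 0]]]}}

```text
time: 10.2
ee_pos: [0.6105, 0.1447, 0.1208]
eef_rot: [-0.06, 0.998, 0.0, 0.001]
ft_force: [0.1, -0.3, -3.9]
width: 0.0098
```

Call:
{"fn": "step_arm", "kwargs": {"increments": [[[0, 0, -0.014], [0, 0, 0]], [[0, 0, -0.028], [0, 0, 0]], [[0, 0, -0.042], [0, 0, 0]], [[0, 0, -0.052], [0, 0, 0]], [[0, 0, -0.058], [0, 0, 0]]]}}

```text
time: 10.7
ee_pos: [0.6108, 0.1448, 0.1801]
eef_rot: [-0.06, 0.998, 0.001, 0.001]
ft_force: [0.1, 0.3, -3.7]
width: 0.0097
```

```bash
python3 -c "
from h import *
go([.59,-.02,.19],96.85)"
```

```text
t 10.7 tcp [0.6108 0.1448 0.1801] yaw 96.85 shift [ 0.0403 -0.1611 -0.0101] len 0.1664 turn [ 0.0009  0.0024 -0.0003] w 0.0097 F [ 0.09  0.25 -3.74] q [-0.4   0.36  0.12  1.52 -0.04  1.26  1.42]
```

Call:
{"fn": "step_arm", "kwargs": {"increments": [[[0.001, -0.003, -0.001], [0, 0.001, 0]], [[0.002, -0.01, -0.002], [0, 0.002, 0]], [[0.005, -0.02, -0.003], [0.001, 0.002, 0]], [[0.008, -0.032, -0.004], [0.001, 0.002, 0]], [[0.012, -0.046, -0.005], [0.001, 0.002, 0]]]}}

```text
time: 11.2
ee_pos: [0.604, 0.0962, 0.1847]
eef_rot: [-0.059, 0.998, -0.0, -0.0]
ft_force: [-0.7, 0.6, -3.2]
width: 0.0097
```

Call:
{"fn": "step_arm", "kwargs": {"increments": [[[0.004, -0.015, -0.001], [0, 0, 0]], [[0.008, -0.03, -0.002], [0, 0, 0]], [[0.012, -0.045, -0.003], [0, 0, 0]], [[0.015, -0.06, -0.003], [0, 0, 0]], [[0.018, -0.073, -0.003], [0, 0, 0]]]}}

```text
time: 11.7
ee_pos: [0.5947, 0.0199, 0.1878]
eef_rot: [-0.059, 0.998, -0.0, -0.0]
ft_force: [-0.1, -0.2, -3.6]
width: 0.0098
```

Call:
{"fn": "step_arm", "kwargs": {"increments": [[[0.003, -0.01, 0], [0, 0, 0]], [[0.005, -0.018, 0], [0, 0, 0]], [[0.006, -0.024, 0], [0, 0, 0]], [[0.007, -0.027, 0], [0, 0, 0]], [[0.007, -0.027, 0], [0, 0, 0]]]}}

```text
time: 12.2
ee_pos: [0.591, -0.0078, 0.1878]
eef_rot: [-0.059, 0.998, -0.0, -0.0]
ft_force: [0.7, -0.9, -2.7]
width: 0.0096
```

```bash
python3 -c "
from h import *
snap('wrist','w9');snap('scene','s9');snap('side','d9');go([.49,-.238,.178],96.85)"
```

```text
t 12.35 tcp [ 0.591  -0.007   0.1878] yaw 96.85 shift [ 0.1278 -0.2174  0.0099] len 0.2523 turn [-0.0002 -0.0001 -0.0003] w 0.0102 F [-0.52 -0.01 -2.9 ] q [-0.23  0.28  0.19  1.61 -0.05  1.26  1.67]
```

View pics/w9.png

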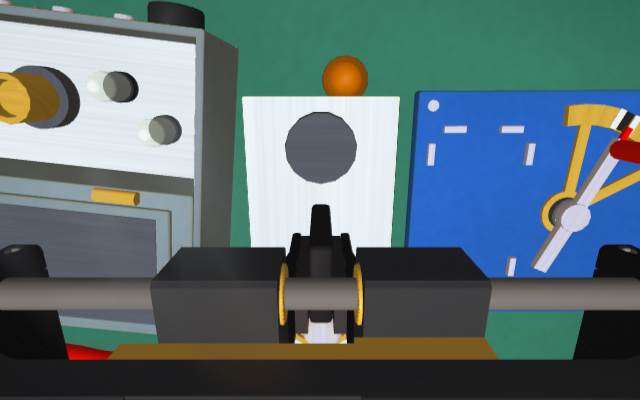

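View pics/s9.png

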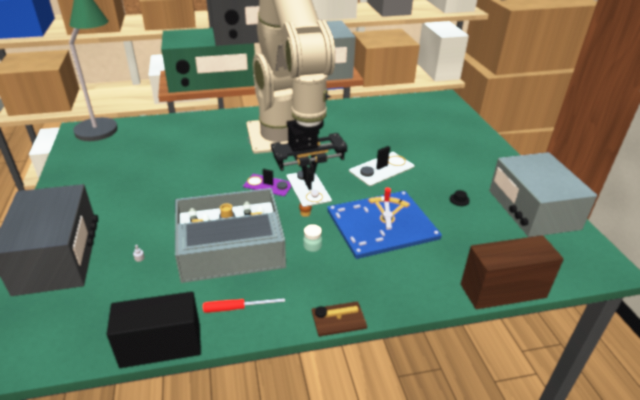

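View pics/d9.png

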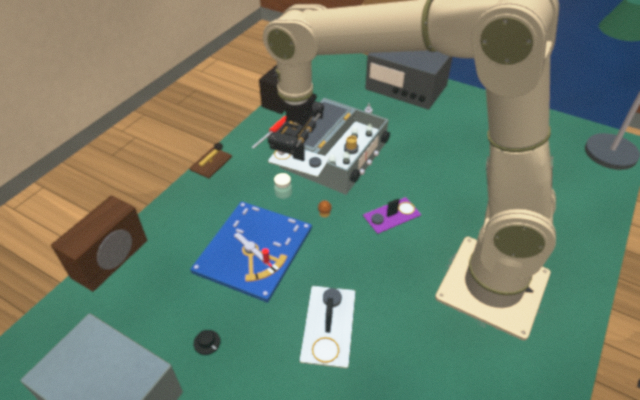

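The tray is level and the seat is at (12,98), partly cut off at the left edge. I'll shift 70 mm further for a full view of it.

Call:
{"fn": "step_arm", "kwargs": {"increments": [[[0.003, -0.005, 0], [0, 0, 0]], [[0.007, -0.014, 0], [0, 0, 0]], [[0.014, -0.027, 0], [0, 0, 0]], [[0.02, -0.042, 0], [0, 0, 0]], [[0.026, -0.055, 0], [0, 0, 0]]]}}

```text
time: 12.85
ee_pos: [0.5711, -0.067, 0.1879]
eef_rot: [-0.059, 0.998, -0.0, -0.0]
ft_force: [0.7, 0.1, -4.4]
width: 0.0097
```

Call:
{"fn": "step_arm", "kwargs": {"increments": [[[0.004, -0.008, 0], [0, 0, 0]], [[0.006, -0.014, 0], [0, 0, 0]], [[0.006, -0.016, 0], [0, 0, 0]], [[0.006, -0.016, 0], [0, 0, 0]]]}}

```text
time: 13.25
ee_pos: [0.5672, -0.0835, 0.188]
eef_rot: [-0.059, 0.998, -0.0, 0.0]
ft_force: [0.6, 0.3, -4.2]
width: 0.0097
```

```bash
python3 -c "
from h import *
snap('wrist','w10');go([.49,-.238,.178],96.85);crop('w10',0,0,400,300,2,'c10');crop('s9',165,175,295,285,6,'c9');crop('d9',260,90,400,200,5.5,'c11')"
```

```text
t 13.3 tcp [ 0.5672 -0.0831  0.1879] yaw 96.85 shift [ 0.095  -0.1447  0.01  ] len 0.1734 turn [-0.0004  0.     -0.0012] w 0.0096 F [-0.17 -0.46 -3.72] q [-0.14  0.24  0.24  1.66 -0.06  1.25  1.8 ]
```

View pics/c10.png

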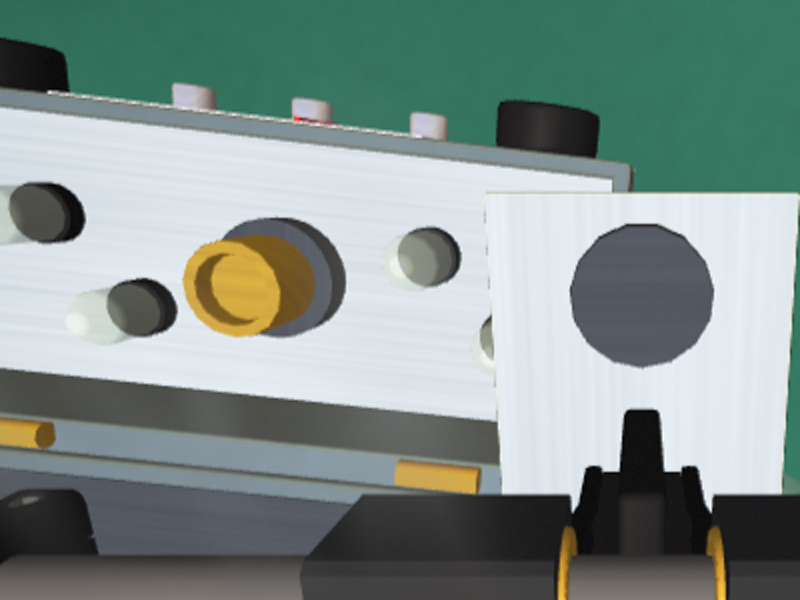

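View pics/c11.png

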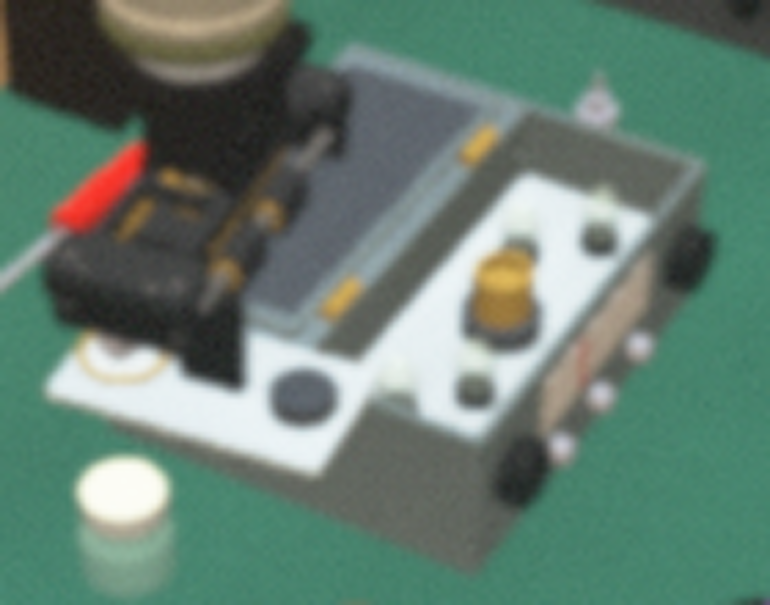

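```bash
python3 -c "
from h import *
crop('w10',80,100,180,180,8,'c12')"
```

```text
(no output)
```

View pics/c12.png

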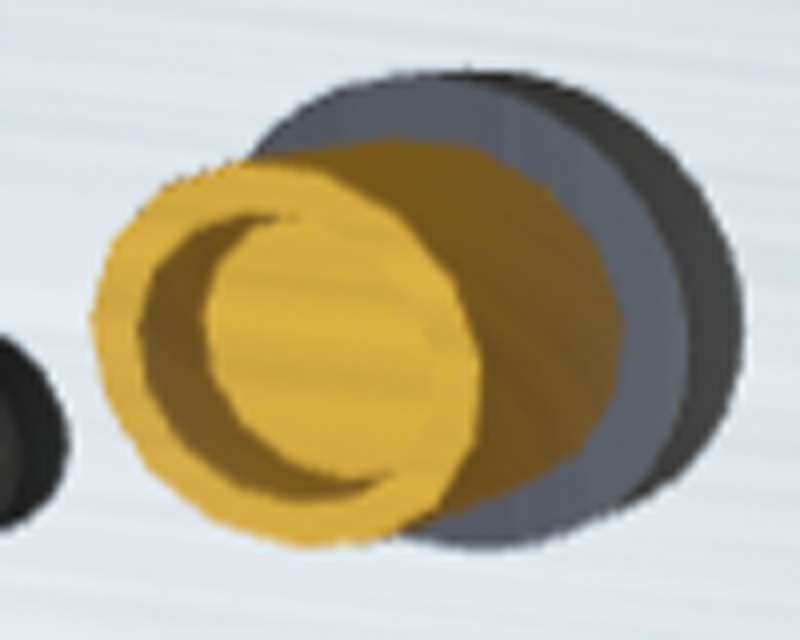

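```bash
python3 - <<'E'
from h import *
f=lambda a,b:(80+a/8-.4,100+b/8-.4)
c=atz('w10',*f(287,355),.094); print('seat',c.round(4))
for p,q in [((92,330),(481,370)),((290,163),(310,547))]:
    a,b=atz('w10',*f(*p),.094),atz('w10',*f(*q),.094); print(np.linalg.norm(a-b).round(4))
# hatch front edge / receiver top outer edges
g=lambda a,b:(a/2-.25,b/2-.25)
A=atz('w10',*g(60,92),.1);B=atz('w10',*g(600,160),.1);print(A.round(4),B.round(4),np.degrees(np.arctan2(*(B-A)[1::-1])).round(2), atz('w10',*g(632,166),.1).round(4))
# scene crop of seat with projections
print(proj('scene0',c)*6-np.array([165*6,180*6]))
print('side px',(proj('d9',c)-[260,90])*5.5)
E
```

```text
seat [ 0.5438 -0.2361  0.094 ]
0.0348
0.035
[ 0.484  -0.2856  0.1   ] [ 0.4843 -0.1075  0.1   ] 89.9 [ 0.4849 -0.0966  0.1   ]
[361.24818878 160.64222857]
side px [501.12921182 264.56077898]
```

The seat is at (0.544, -0.236). Its 35 mm diameter checks, and the receiver's edges (front x 0.484 + 60 mm, side y -0.0966 - 140 mm) agree. TCP target is (0.4948, -0.2419, 0.1765).

```bash
python3 -c "
from h import *
go([.4948,-.2419,.1765],96.85)"
```

```text
t 13.3 tcp [ 0.5672 -0.0831  0.1879] yaw 96.85 shift [ 0.0907 -0.1491  0.0115] len 0.1749 turn [-0.0004  0.     -0.0012] w 0.0096 F [-0.17 -0.46 -3.72] q [-0.14  0.24  0.24  1.66 -0.06  1.25  1.8 ]
```

Call:
{"fn": "step_arm", "kwargs": {"increments": [[[0.002, -0.004, 0], [0, 0, 0]], [[0.006, -0.01, 0.001], [0, 0, 0]], [[0.012, -0.02, 0.002], [0, 0, 0]], [[0.019, -0.031, 0.003], [0, 0, 0]], [[0.027, -0.044, 0.004], [0, 0, 0]]]}}

```text
time: 13.8
ee_pos: [0.545, -0.1312, 0.1838]
eef_rot: [-0.059, 0.998, -0.0, -0.0]
ft_force: [-0.6, -0.6, -3.4]
width: 0.0099
```

Call:
{"fn": "step_arm", "kwargs": {"increments": [[[0.008, -0.014, 0.001], [0, 0, 0]], [[0.016, -0.027, 0.002], [0, 0, 0]], [[0.024, -0.039, 0.003], [0, 0, 0]], [[0.031, -0.05, 0.004], [0, 0, 0]], [[0.037, -0.06, 0.004], [0, 0, 0]]]}}

```text
time: 14.3
ee_pos: [0.5147, -0.1962, 0.1798]
eef_rot: [-0.059, 0.998, -0.0, -0.0]
ft_force: [0.9, -0.1, -3.5]
width: 0.0098
```

```bash
python3 -c "
from h import *
go([.4948,-.2419,.1765],96.85)"
```

```text
t 14.3 tcp [ 0.5147 -0.1962  0.1798] yaw 96.85 shift [ 0.0251 -0.043   0.0033] len 0.0499 turn [-0.0004 -0.0002 -0.0018] w 0.0098 F [ 0.86 -0.06 -3.5 ] q [ 0.01  0.2   0.31  1.73 -0.06  1.22  2.02]
```

Call:
{"fn": "step_arm", "kwargs": {"increments": [[[0.006, -0.01, 0.001], [0, 0, 0]], [[0.012, -0.02, 0.002], [0, 0, 0]], [[0.017, -0.029, 0.002], [0, 0, 0]], [[0.021, -0.036, 0.003], [0, 0, 0]], [[0.024, -0.041, 0.003], [0, 0, 0]]]}}

```text
time: 14.8
ee_pos: [0.4953, -0.2404, 0.1766]
eef_rot: [-0.059, 0.998, -0.0, -0.0]
ft_force: [0.3, 0.6, -3.6]
width: 0.0103
```

Call:
{"fn": "step_arm", "kwargs": {"increments": [[[0, 0, 0], [0, 0, 0]], [[0, 0, 0], [0, 0, 0]]]}}

```text
time: 15.0
ee_pos: [0.4954, -0.2402, 0.1766]
eef_rot: [-0.059, 0.998, -0.0, -0.0]
ft_force: [-0.0, 0.5, -2.6]
width: 0.0099
```

```bash
python3 -c "
from h import *
go([.4948,-.2419,.1765],96.85)
snap('scene','s11');snap('side','d11');snap('wrist','w11');crop('s11',165,150,295,255,6,'c13');crop('d11',280,40,420,150,5.5,'c14')
go([.4948,-.2419,.1765],96.85)"
```

```text
t 15.0 tcp [ 0.4954 -0.2402  0.1766] yaw 96.85 shift [ 0.0008 -0.0016  0.0001] len 0.0018 turn [-0.0002 -0.0003 -0.0019] w 0.0099 F [-0.04  0.47 -2.63] q [ 0.06  0.2   0.35  1.74 -0.07  1.21  2.12]
t 15.15 tcp [ 0.4956 -0.2399  0.1766] yaw 96.85 shift [ 0.0011 -0.0019  0.0001] len 0.0022 turn [-0.0002 -0.0003 -0.0012] w 0.0097 F [-0.37  0.79 -4.57] q [ 0.06  0.2   0.35  1.74 -0.07  1.21  2.12]
```

View pics/c13.png

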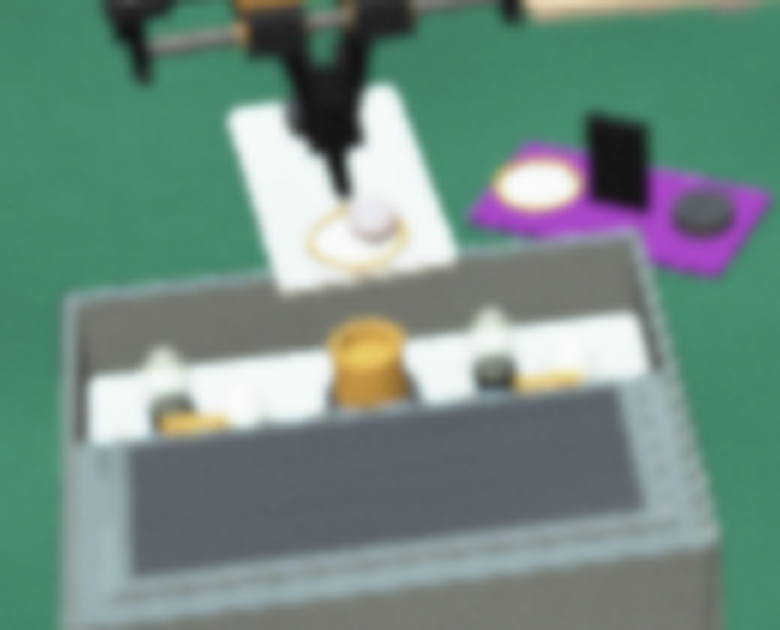

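View pics/d11.png

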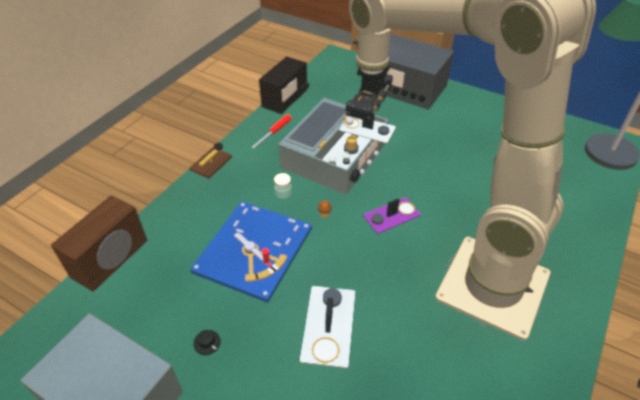

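View pics/w11.png

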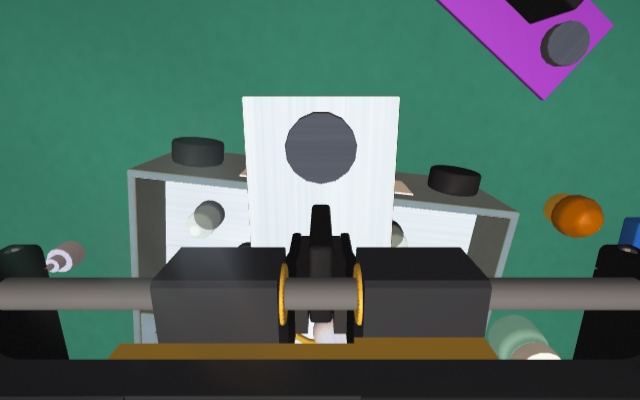

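The ball is in its pocket, slightly off-centre towards the rim, and the tray is level. I'll make a small correction of 1–2 mm and settle, then check pocket against seat.

Call:
{"fn": "step_arm", "kwargs": {"increments": [[[0.0005, -0.001, 0], [0, 0, 0]], [[0.001, -0.0018, 0], [0, 0, -0.001]], [[0.001, -0.0018, 0], [0, 0, -0.001]], [[0.001, -0.0018, 0], [0, 0, -0.001]], [[0.001, -0.0018, 0], [0, 0, -0.001]]]}}

```text
time: 15.65
ee_pos: [0.4948, -0.2417, 0.1766]
eef_rot: [-0.06, 0.998, -0.0, -0.0]
ft_force: [0.4, 0.6, -4.0]
width: 0.01
```

Call:
{"fn": "step_arm", "kwargs": {"increments": [[[0, 0, 0], [0, 0, 0]], [[0, 0, 0], [0, 0, 0]], [[0, 0, 0], [0, 0, 0]], [[0, 0, 0], [0, 0, 0]], [[0, 0, 0], [0, 0, 0]]]}}

```text
time: 16.15
ee_pos: [0.4948, -0.2418, 0.1766]
eef_rot: [-0.06, 0.998, -0.0, -0.0]
ft_force: [1.1, -0.7, -3.5]
width: 0.0097
```

```bash
python3 - <<'E'
from h import *
snap('scene','s12');snap('side','d12');crop('s12',190,165,260,217,11,'c15');crop('d12',320,95,400,155,10,'c16');crop('s12',320,160,460,260,5.5,'c17')
go([.4948,-.2419,.1765],96.85); print(r.read_state()['joint_vel'].round(4))
P=np.array([.544,-.236,.157]);S=np.array([.544,-.236,.094])
print('scene pred pocket',(proj('s12',P)-[190,165])*11,'seat',(proj('s12',S)-[190,165])*11)
print('side pred pocket',(proj('d12',P)-[320,95])*10,'seat',(proj('d12',S)-[320,95])*10)
E
```

```text
t 16.25 tcp [ 0.4948 -0.2417  0.1766] yaw 96.85 shift [ 0.     -0.0001  0.0001] len 0.0002 turn [-0.0001 -0.0003 -0.0002] w 0.0095 F [-0.67 -0.41 -3.96] q [ 0.07  0.2   0.35  1.74 -0.07  1.21  2.12]
[-0.0008  0.0013  0.0007  0.002  -0.0008 -0.0011 -0.0009]
scene pred pocket [364.1040347  261.56470466] seat [387.56860563 459.99785794]
side pred pocket [318.66010419 268.33004245] seat [310.42882373 430.88996469]
```

View pics/c15.png

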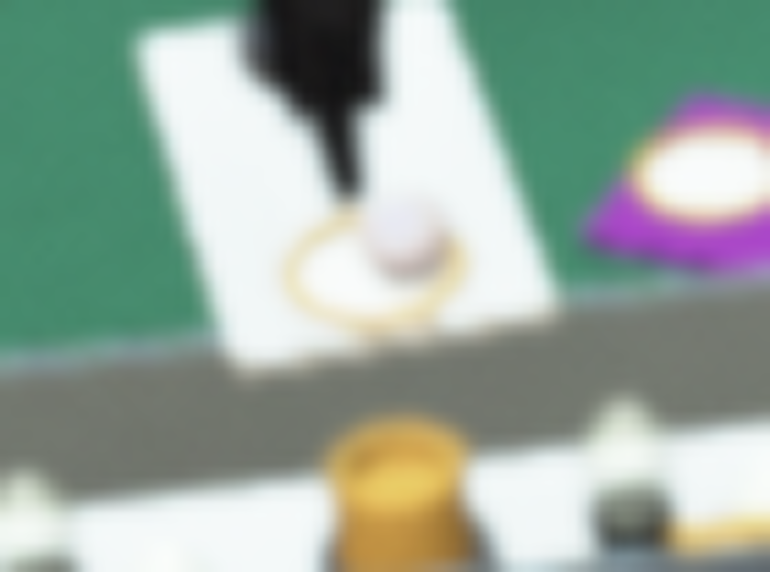

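View pics/c16.png

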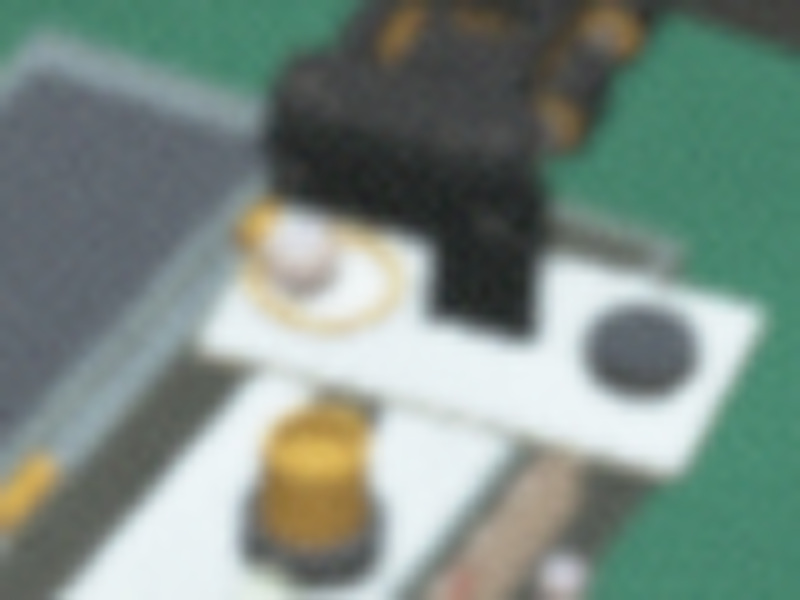

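View pics/c17.png

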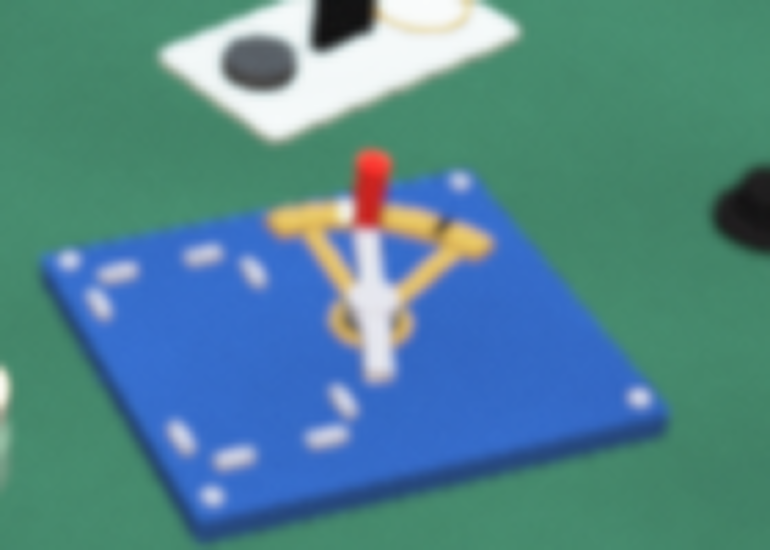

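Observed pocket and seat are offset from prediction by nearly the same amount in both views, so they agree to about 1 px (about 2 mm). The tray sits at the same pixels in the wrist view as when it lay on the deck, so it is level. The ball is in its pocket, the lever is in the white notch and the arm is still. Handing in.

```bash
python3 -c "
from h import *
print(r.close_job())"
```

```text
the job is handed in; nothing more can be done
None
```

The job is done and handed in at about 16.3 s. I swung the lever round to the white-marked notch, gripped the tray's fin at about 10 mm with 30 N, and lifted it level. I then carried it to the receiver and am holding it over the brass seat.

**Lever:** after release, the wrist view showed the pointer tip within about 1 mm of the slot's centre line. In the last overview picture the lever was still at the white notch, as far as the blur allows.

**Pocket over seat:** the arm was within 0.2 mm of its target and still. That target puts the pocket floor 60 mm above the measured seat, (0.544, -0.236) at 94 mm height. Side and scene views agree with this to about 1 px (about 2 mm). My first rough reading of the seat in the scene view was about 5 mm off. I used the closer wrist measurement instead, because the receiver's edges confirmed it.

**Tray and ball:** tool tilt was under 0.001 rad, and the tray had not shifted in the grip. The ball is in its pocket, about 6 mm off centre and inside the rim. I did not check separately whether it had stopped rolling.

**Other things on the desk:** I saw no sign of contact with the lamp, jar, dial or plug. I checked this by eye in the pictures and did not re-measure their positions.

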